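Sort the turned pieces by sample at the lathe bench

TASK

Sort the five loose turned pieces into the bench trays: each piece goes into the open bay of the tray whose glued-on sample has the same shape, knobs with the knob, finials with the finial, the napkin ring with the ring. Stand every piece upright and flat on its tray's floor, not on the sample shelf or the rim, and leave the oil bottle and the gouge where they are.

Things in the scene. Friction and masses are not known exactly. Their poses are not given: they have to be found in the camera images.
- knob_a: Turned drawer knob, loose, pale beech, mushroom-shaped, standing upright on its foot: 36 mm tall, foot 36 mm across, neck 24 mm across at 10 mm up, round head 52 mm across from 18 to 33 mm up, plain flat top 44 mm across. Weighs 25 to 50 g. Origin: centre of the underside; z up its axis; round, so yaw means nothing.
- knob_b: The second knob, in every way the same as knob_a: 36 mm tall, 52 mm across the head, standing on its foot. Origin: centre of the underside; z up.
- finial_a: Turned finial, loose, pale beech, standing upright on its foot: 64 mm tall, foot 36 mm across and 8 mm high, waist 16 mm across from 16 to 28 mm up, straight-sided head 26 mm across from 36 to 54 mm up, small nub 10 mm across on top. Weighs 25 to 50 g. Origin: centre of the underside; z up its axis; round, so yaw means nothing.
- finial_b: The second finial, in every way the same as finial_a: 64 mm tall, head 26 mm across, standing on its foot. Origin: centre of the underside; z up.
- ring: Turned napkin ring, loose, pale beech, a straight tube standing on end: 46 mm across, 34 mm tall, with an open hole 34 mm across right through. Weighs 25 to 50 g. Origin: centre of the underside, on the axis; z up the axis; yaw means nothing.
- tray_knob: Tray for drawer knobs: grey plastic, fixed, 170 (x) by 165 (y) mm, rims 12 mm high, 5 mm thick. Its +x end is a 12 mm high black shelf (x 20 to 85 mm) with a sample knob, 36 mm tall, glued on at x 55, y 0: it stays there; trays differ only in it. The rest is the open bay: x -80 to 20, y -77.5 to 77.5 mm, floor 4 mm up. Origin: centre of the underside, on the bench; z up.
- tray_finial: Tray for finials: grey plastic, fixed, 170 (x) by 165 (y) mm, rims 12 mm high, 5 mm thick. Its +x end is a 12 mm high black shelf (x 20 to 85 mm) with a sample finial, 64 mm tall, glued on at x 55, y 0: it stays there; trays differ only in it. The rest is the open bay: x -80 to 20, y -77.5 to 77.5 mm, floor 4 mm up. Origin: centre of the underside, on the bench; z up.
- tray_ring: Tray for napkin rings: grey plastic, fixed, 170 (x) by 165 (y) mm, rims 12 mm high, 5 mm thick. Its +x end is a 12 mm high black shelf (x 20 to 85 mm) with a sample napkin ring, 34 mm tall, glued on at x 55, y 0: it stays there; trays differ only in it. The rest is the open bay: x -80 to 20, y -77.5 to 77.5 mm, floor 4 mm up. Origin: centre of the underside, on the bench; z up.
- oil: Bystander: bottle of finishing oil, amber glass, black cap, 60 mm across, 120 mm tall, standing. Origin: centre of the underside. Leave it alone.
- gouge: Bystander: turning gouge lying flat, black handle 28 mm thick towards its -x end, steel blade to +x, 370 mm long in all (x from -190 to 180 mm). Origin: on the underside, at the handle's front end. Leave it alone.

How it is judged:
At the end, for the whole second after the job is handed in: Both knobs, both finials and the ring each stand in the open bay of the tray with the like sample: origin inside the bay (tray x -80 to 20 mm, y within 77.5 mm), underside on the floor (1 to 8 mm over the tray's underside), within 0.15 rad of upright, slower than 20 mm/s (x of knob_a in the frame of tray_knob between -0.08 and 0.02 m and y of knob_a in the frame of tray_knob between -0.0775 and 0.0775 m and z of knob_a in the frame of tray_knob between 0.001 and 0.008 m and angle between each of knob_a, knob_b, finial_a, finial_b, ring's own z axis and vertical below 0.15 rad and linear speed of each of knob_a, knob_b, finial_a, finial_b, ring below 0.02 m/s and x of knob_b in the frame of tray_knob between -0.08 and 0.02 m and y of knob_b in the frame of tray_knob between -0.0775 and 0.0775 m and z of knob_b in the frame of tray_knob between 0.001 and 0.008 m and x of finial_a in the frame of tray_finial between -0.08 and 0.02 m and y of finial_a in the frame of tray_finial between -0.0775 and 0.0775 m and z of finial_a in the frame of tray_finial between 0.001 and 0.008 m and x of finial_b in the frame of tray_finial between -0.08 and 0.02 m and y of finial_b in the frame of tray_finial between -0.0775 and 0.0775 m and z of finial_b in the frame of tray_finial between 0.001 and 0.008 m and x of ring in the frame of tray_ring between -0.08 and 0.02 m and y of ring in the frame of tray_ring between -0.0775 and 0.0775 m and z of ring in the frame of tray_ring between 0.001 and 0.008 m); the robot touches nothing.
It fails at once if the oil bottle is moved more than 25 mm or tipped over (distance of oil from where it was at the start of the episode above 0.025 m or angle between oil's own z axis and vertical above 0.5 rad).
It fails at once if the gouge is moved more than 25 mm or tipped over (distance of gouge from where it was at the start of the episode above 0.025 m or angle between gouge's own z axis and vertical above 0.5 rad).
It also fails if it takes over 128 s, if anything falls off the work surface, if the arm or the gripper's body presses on something with over 40 N, if the wrist force passes 120 N, or if a joint passes its speed limit or range.

ROBOT

A 6-joint arm with a two-finger parallel gripper is mounted at the origin on the work surface. World frame = base frame: x ahead of the robot, y to its left, z up, the work surface at z = 0. Lengths are in m, angles in rad, forces in N, time in s.
With the tool pointing down it reaches from about 0.35 to 0.85 m from the base axis. Payload 8.1 kg.
Tool frame: the origin (TCP) lies midway between the tips of the shut fingers; the grasp point (between the pads) lies 19 mm behind it; z points along the fingers, y is the line along which they close (so a half turn about z gives the same grasp; the last joint's range is limited). The gripper opens to 93 mm and grips with 3 to 60 N. Pads are 15 mm wide; open, the fingers measure 128 mm over their backs; the gripper's body (75 mm by 188 mm) begins 65 mm behind the grasp point.
Start: joints at [1.162, 0.13, 1.488, -0, 1.523, -0.085], TCP at [0.191, 0.569, 0.219] pointing down, gripper open.
Joint ranges: [-2.96, 2.96], [-0.89, 2.26], [0.02, 2.5], [-1.34, 4.48], [0, 2.73], [-2.66, 2.66]. Speed limits (rad/s): [2.39, 2.39, 2.79, 3.14, 3.14, 3.14].

INTERFACE

Orientations are given as a rotation vector (axis times angle).
In Python, from plant import observe, grab_frame, job_done gives the robot as it stands.
- The arm moves only by the tool drive_tool, never from a script. Its argument "commands" is a list of rows, each a list of 3 entries, a list of its own where there are three numbers: the shift along the tool's x, y, z in m, then the turn, a rotation vector about the tool's x, y, z in rad, then the gripper's target within -1 to 1 (shut at 1, half-way at 0, fully open at -1). In form: [[[x, y, z], [wx, wy, wz], grip], ...]. A call has 1 to 5 rows; each row shifts and turns the commanded pose from where the row before left it, along the tool's axes as they then stand; what a row does not reach is not made up. A row lasts 1/10 s, in which the tool goes at most 50 mm and 8.59 degrees, less where a joint would pass 70% of its speed; a pose out of reach is approached as far as the arm can. A call with a gripper value outside its range is refused whole. The fingers move at their own pace and stop on an object; "force" is the grip in N (left out, the last holds). Time passes only in rows, so rows that do not move let the fingers close. It gives the time, the measured TCP pose, the force, the opening and the grip force at its end, in the units of the state.
- observe(): the state, without advancing time (a new reading comes with each control period).
- grab_frame(name): name is "side" or "top" or "wrist"; returns a dict with "img" (400x640x3 uint8, blue, green, red), "z_map" (400x640 float32, m along the optical axis (not along the pixel's ray), 0 where there is no reading), "fovy" (degrees; the focal length in pixels is half the picture's height over the tangent of half this angle, whatever the lens; pixels are square), "cx", "cy" (the principal point, pixels), "k1" (the pictures are not rectified: a ray, as slopes to the right and down, at radius r is drawn at 1 + k1 r^2 times it, then the intrinsics apply), "world_to_cam" (4x4, takes a point from world to camera coordinates). Camera axes: x right, y up, looking along -z (the intrinsics and any distortion apply to the point x, -y, -z); pixel columns grow to the right and rows downward; lengths in m; the calibration is good to about 2 mm. A picture is of the moment at which its call begins.
- job_done(): hands the job in; it is judged then, once.
The state is a dict: "time": time; "qpos": joint angles; "qvel": joint speeds; "joint_efforts": joint torques, N m; "tcp_pos": TCP position; "orientation": TCP orientation; "contact_force": force on the tool from outside, world axes, zero at the start; "moment": the same for the moment, N m; "finger_gap": finger opening in m; "grasp_force": force on a finger pad.
Only numpy, scipy, OpenCV 4.12 (cv2) and the standard library are available. Lean on these libraries where they do the work, as an engineer would, in place of code of your own. Each camera call takes 0.05 s, during which the arm holds its last target. There are 200 camera calls.

## Working session

There is one attempt and no reset: what is moved stays moved. The work goes in short steps, Python scripts to look and compute and a tool call to move; the robot and the scene stay as the last step left them, time stands still between calls to the robot, and variables do not carry over. Pictures are saved under pics/ and viewed, at most 14 in all, crops included, and the job is handed in when it is done.

Besides the shell and the picture viewer there is one more tool, called after ">>>" as a command line: name --argument value ..., lists and objects as JSON in quotes. drive_tool: Moves the arm, as the interface text tells. Its arguments: {"type":"object","properties":{"commands":{"type":"array"},"force":{"type":"number"}},"required":["commands"]}

```bash
ls; mkdir -p pics; cat > h.py <<'E'
import numpy as np, cv2
from plant import observe, grab_frame, job_done
def cloud(f):
    z=f["z_map"]; h,w=z.shape
    fl=h/2/np.tan(np.radians(f["fovy"])/2)
    u,v=np.meshgrid(np.arange(w),np.arange(h))
    K=np.array([[fl,0,f["cx"]],[0,fl,f["cy"]],[0,0,1.]])
    p=cv2.undistortPoints(np.stack([u,v],-1).reshape(-1,1,2).astype(np.float64),K,np.array([f["k1"],0,0,0,0.])).reshape(h,w,2)
    c=np.stack([p[...,0]*z,-p[...,1]*z,-z,np.ones_like(z)],-1)
    P=(c@np.linalg.inv(f["world_to_cam"]).T)[...,:3]
    P[z<=0]=np.nan
    return P
E
python3 - <<'E'
from h import *
for n in("top","side"):
    f=grab_frame(n); cv2.imwrite(f"pics/{n}0.png",f["img"]); np.savez(f"{n}0.npz",**f)
    print(n,f["fovy"],f["k1"],np.linalg.inv(f["world_to_cam"])[:3,3])
print(observe())
f=dict(np.load("top0.npz")); P=cloud(f)
# height map
m=(np.nan_to_num(P[...,2])>0.009).astype(np.uint8)
n,l,s,c=cv2.connectedComponentsWithStats(m)
for i in range(1,n):
    if s[i,4]>40:
        q=P[l==i]; print(i,s[i],q.min(0).round(3),q.max(0).round(3),np.median(q,0).round(3))
E
```

```text
pics
top 54.35570453342334 -0.036990859010246305 [0.2902015  0.01519269 1.11510624]
side 57.5432264485898 -0.005901830648566429 [ 0.37293154 -0.8659931   0.50434053]
{'time': 0.1, 'qpos': array([ 1.16161478e+00,  1.31074293e-01,  1.48916296e+00, -2.78947832e-05,
        1.52301983e+00, -8.53546659e-02]), 'qvel': array([-0.00057604, -0.00201943, -0.0022036 ,  0.00160019,  0.00091944,
       -0.00071494]), 'joint_efforts': array([ 9.70500514e-04, -5.61346900e+01, -4.93092871e+01,  7.71202636e-02,
        2.93617754e-02, -6.00202657e-05]), 'tcp_pos': array([0.19067424, 0.56835007, 0.21770321]), 'orientation': array([-5.06382875e-01, -3.10012654e+00,  2.54537117e-03]), 'contact_force': array([-0.39210457,  0.08132998, -0.12386052]), 'moment': array([0.02557305, 0.01259066, 0.02160935]), 'grasp_force': 0.0, 'finger_gap': 0.0932186982196891}
1 [618  41  22  85 966] [ 0.686 -0.994  0.009] [ 0.925 -0.97   0.105] [ 0.851 -0.981  0.037]
8 [481  89  33  31 752] [ 0.73  -0.598  0.009] [ 0.83  -0.497  0.048] [ 0.773 -0.542  0.014]
17 [ 374  116   69   65 1383] [ 0.558 -0.35   0.009] [ 0.752 -0.16
[... 437 characters left out ...]
82  0.022] [ 0.468 -0.134  0.043] [ 0.441 -0.158  0.036]
138 [268 213  17  17 136] [0.435 0.119 0.009] [0.479 0.164 0.04 ] [0.458 0.142 0.033]
139 [317 215  12  13 112] [ 0.433 -0.005  0.009] [0.461 0.027 0.067] [0.446 0.012 0.054]
140 [422 214  20  19 289] [ 0.396 -0.321  0.018] [ 0.448 -0.269  0.042] [ 0.421 -0.293  0.036]
141 [222 222  15  13 133] [0.429 0.258 0.009] [0.461 0.292 0.068] [0.444 0.272 0.052]
164 [   0  315  103   85 6295] [0.129 0.331 0.217] [0.254 0.651 0.653] [0.189 0.493 0.428]
222 [ 448  335  118   65 4157] [-0.042 -0.601  0.009] [ 0.096 -0.299  0.087] [ 0.031 -0.43   0.053]
238 [ 295  344   94   56 4300] [-0.018 -0.108  0.009] [0.11  0.109 0.383] [ 0.075 -0.001  0.015]
```

View pics/top0.png

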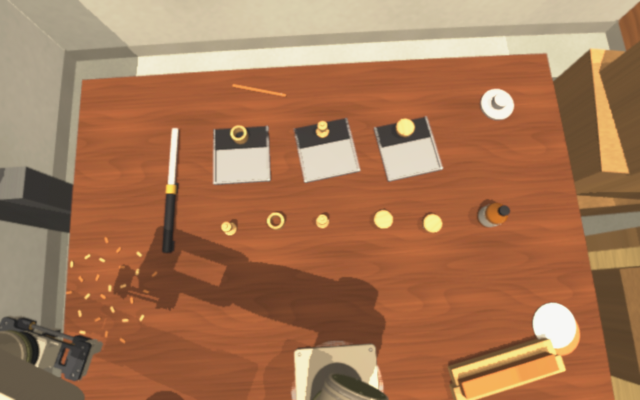

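View pics/side0.png

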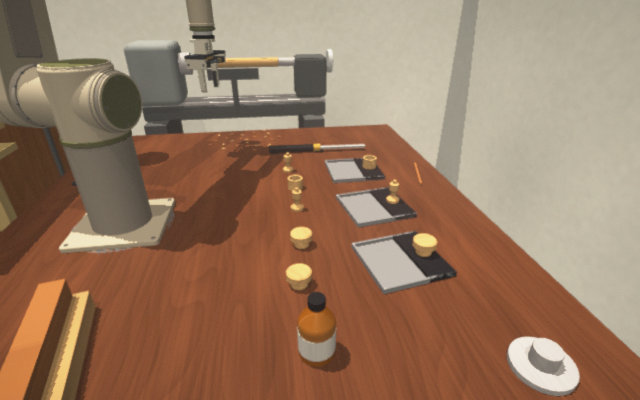

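```bash
python3 - <<'E'
from h import *
from scipy.spatial.transform import Rotation as R
f=dict(np.load("top0.npz")); P=cloud(f)
def fit(name,box,zr):
    x0,x1,y0,y1=box
    q=P.reshape(-1,3); q=q[(q[:,0]>x0)&(q[:,0]<x1)&(q[:,1]>y0)&(q[:,1]<y1)&(q[:,2]>zr[0])&(q[:,2]<zr[1])]
    c,r=cv2.minEnclosingCircle(q[:,:2].astype(np.float32)); print(name,len(q),np.round(c,4),round(r,4),q.mean(0).round(4))
fit("k1",(.40,.48,-.2,-.12),(.031,.06)); fit("ring",(.42,.49,.10,.18),(.029,.06)); fit("f1",(.42,.47,-.02,.04),(.045,.09))
fit("k2",(.38,.46,-.34,-.26),(.031,.06)); fit("f2",(.42,.47,.24,.31),(.045,.09)); fit("oil",(.39,.48,-.5,-.42),(.1,.14))
for n,b in(("A",(.53,.78,-.37,-.14)),("B",(.53,.78,-.13,.10)),("C",(.53,.78,.13,.35))):
    q=P.reshape(-1,3); q=q[(q[:,0]>b[0])&(q[:,0]<b[1])&(q[:,1]>b[2])&(q[:,1]<b[3])]
    w=q[(q[:,2]>.008)&(q[:,2]<.015)]; print(n,cv2.minAreaRect(w[:,:2].astype(np.float32)))
    t=q[q[:,2]>.035]; print(' sample',len(t),t.mean(0).round(3),t.max(0).round(3), np.median(t,0).round(3))
o=observe(); print(R.from_rotvec(o['orientation']).as_matrix().round(3))
E
```

```text
k1 247 [ 0.4421 -0.1589] 0.026 [ 0.4421 -0.1585  0.0365]
ring 96 [0.4574 0.1419] 0.0227 [0.4571 0.1421 0.0341]
f1 70 [0.4495 0.0111] 0.0128 [0.4489 0.0117 0.0562]
k2 269 [ 0.4218 -0.2952] 0.0263 [ 0.422  -0.2948  0.0363]
f2 79 [0.4461 0.2757] 0.0135 [0.445  0.2747 0.0555]
oil 125 [ 0.4328 -0.4635] 0.0154 [ 0.4321 -0.4616  0.117 ]
A ((0.6548193097114563, -0.2553430497646332), (0.17190784215927124, 0.1670738309621811), 9.193864822387695)
 sample 253 [ 0.706 -0.245  0.048] [ 0.734 -0.221  0.054] [ 0.706 -0.245  0.048]
B ((0.6655219197273254, -0.014227472245693207), (0.1716170310974121, 0.16533100605010986), 8.543794631958008)
 sample 78 [ 0.717 -0.006  0.066] [0.733 0.007 0.079] [ 0.716 -0.005  0.067]
C ((0.6718822717666626, 0.24010741710662842), (0.18414448201656342, 0.16670309007167816), 0.2281695008277893)
 sample 121 [0.72  0.239 0.045] [0.743 0.262 0.053] [0.719 0.239 0.046]
[[-0.948  0.318 -0.001]
 [ 0.318  0.948 -0.002]
 [ 0.    -0.002 -1.   ]]
```

The top view shows the trays from left to right: ring (242,154), finial (327,150) and knob (408,149). The pieces from left to right are a finial (228,228), the ring (275,220), a finial (322,221) and two knobs (383,219) and (432,223). The side view confirms that all five are standing. I'll square the tool to the world axes first.

>>> drive_tool --commands '[[[0,0,0],[0,0,-0.108],-1],[[0,0,0],[0,0,-0.108],-1],[[0,0,0],[0,0,-0.108],-1],[[0,0,0],[0,0,0],-0.3]]' --force 15

```text
time: 0.5
tcp_pos: [0.1907, 0.5685, 0.218]
orientation: [0.003, -3.141, 0.002]
contact_force: [0.1, -0.4, -0.6]
finger_gap: 0.0889
grasp_force: 0.0
```

>>> drive_tool --commands '[[[-0.025,-0.029,0],[0,0,0],-0.3],[[-0.025,-0.029,0],[0,0,0],-0.3],[[-0.025,-0.029,0],[0,0,0],-0.3],[[-0.025,-0.029,0],[0,0,0],-0.3],[[-0.025,-0.029,0],[0,0,0],-0.3]]'

```text
time: 1.0
tcp_pos: [0.3165, 0.4226, 0.2184]
orientation: [-0.005, -3.141, 0.0]
contact_force: [0.8, 0.4, 0.8]
finger_gap: 0.0606
grasp_force: 0.0
```

>>> drive_tool --commands '[[[-0.025,-0.029,0.02],[0,0,0],-0.3],[[-0.025,-0.029,0.02],[0,0,0],-0.3],[[-0.025,-0.029,0.02],[0,0,0],-0.3],[[-0.025,-0.029,0.02],[0,0,0],-0.3],[[0,0,0],[0,0,0],-0.3]]'

```text
time: 1.5
tcp_pos: [0.4164, 0.3035, 0.1351]
orientation: [-0.012, -3.138, 0.006]
contact_force: [-0.9, -0.2, -0.2]
finger_gap: 0.0605
grasp_force: 0.0
```

>>> drive_tool --commands '[[[-0.03,-0.028,0],[0,0,0],-0.3],[[0,0,0.04],[0,0,0],-0.3],[[0,0,0.04],[0,0,0],-0.3],[[0,0,0.029],[0,0,0],-0.3],[[0,0,0],[0,0,0],-0.3]]'

```text
time: 2.0
tcp_pos: [0.442, 0.2786, 0.0252]
orientation: [-0.003, -3.134, 0.006]
contact_force: [-0.6, -0.8, 0.8]
finger_gap: 0.0604
grasp_force: 0.0
```

>>> drive_tool --commands '[[[0,0,0],[0,0,0],1],[[0,0,0],[0,0,0],1],[[0,0,0],[0,0,0],1],[[0,0,0],[0,0,0],1],[[0,0,0],[0,0,0],1]]'

```text
time: 2.5
tcp_pos: [0.4466, 0.2802, 0.0307]
orientation: [-0.0, 3.14, 0.001]
contact_force: [0.2, -0.3, 0.5]
finger_gap: 0.0256
grasp_force: 15.0
```

>>> drive_tool --commands '[[[0,0,-0.04],[0,0,0],1],[[0,0,-0.04],[0,0,0],1],[[-0.023,-0.033,0],[0,0,0],1],[[-0.023,-0.033,0],[0,0,0],1],[[-0.023,-0.033,0],[0,0,0],1]]'

```text
time: 3.0
tcp_pos: [0.5159, 0.1801, 0.1106]
orientation: [-0.002, 3.14, 0.001]
contact_force: [1.3, 0.0, -0.2]
finger_gap: 0.0261
grasp_force: 15.0
```

>>> drive_tool --commands '[[[-0.023,-0.033,0],[0,0,0],1],[[-0.023,-0.033,0],[0,0,0],1],[[-0.023,-0.033,0],[0,0,0],1],[[-0.023,-0.033,0],[0,0,0],1],[[-0.023,-0.033,0],[0,0,0],1]]'

```text
time: 3.5
tcp_pos: [0.6308, 0.0144, 0.1099]
orientation: [0.0, 3.141, 0.0]
contact_force: [0.6, -0.2, -0.5]
finger_gap: 0.0262
grasp_force: 15.0
```

>>> drive_tool --commands '[[[0,0,0],[0,0,0],1],[[0,0,0],[0,0,0],1],[[0,0,0],[0,0,0],1]]'

```text
time: 3.8
tcp_pos: [0.6294, 0.0167, 0.1095]
orientation: [0.001, -3.141, -0.001]
contact_force: [0.9, 0.4, -1.2]
finger_gap: 0.0254
grasp_force: 15.0
```

>>> drive_tool --commands '[[[0,0,0.035],[0,0,0],1],[[0,0,0.025],[0,0,0],1],[[0,0,0.009],[0,0,0],1],[[0,0,0.005],[0,0,0],1],[[0,0,0],[0,0,0],1]]'

```text
time: 4.3
tcp_pos: [0.6301, 0.0165, 0.0361]
orientation: [-0.002, 3.141, 0.0]
contact_force: [0.5, 0.5, 0.3]
finger_gap: 0.026
grasp_force: 15.0
```

```bash
python3 - <<'E'
from h import *
f=grab_frame("side"); i=cv2.resize(f["img"][140:240,260:440],None,fx=4,fy=4,interpolation=2)
cv2.imwrite("pics/s1.png",i); print(observe()['tcp_pos'],observe()['contact_force'])
E
```

```text
[0.63068843 0.01637671 0.03687628] [ 0.18683886  0.34656684 -0.60549391]
```

View pics/s1.png

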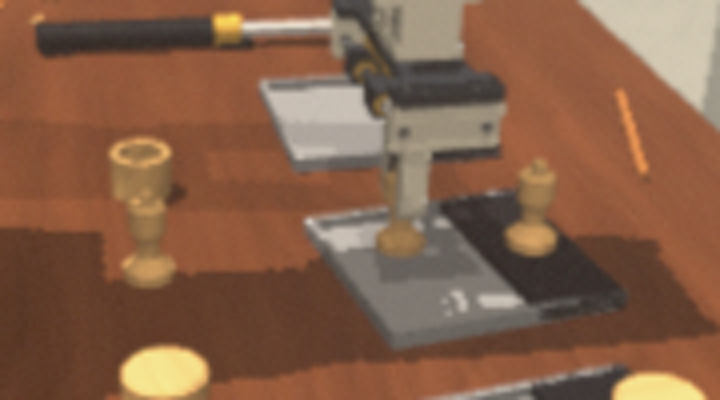

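The held finial's foot (400,240) is in the bay of the finial tray, just above the floor. I'll release it and go for the ring.

>>> drive_tool --commands '[[[0,0,0.002],[0,0,0],1],[[0,0,0],[0,0,0],-0.2],[[0,0,0],[0,0,0],-0.2],[[0,0,0],[0,0,0],-0.2]]'

```text
time: 4.75
tcp_pos: [0.6303, 0.0158, 0.0341]
orientation: [-0.0, 3.141, -0.0]
contact_force: [-0.1, -0.4, 1.0]
finger_gap: 0.0453
grasp_force: 0.0
```

>>> drive_tool --commands '[[[0,0,-0.048],[0,0,0],-0.2],[[0,0,-0.048],[0,0,0],-0.2],[[0.0345,0.025,0],[0,0,0],-0.6],[[0.0345,0.025,0],[0,0,0],-0.6],[[0.0345,0.025,0],[0,0,0],-0.6]]'

```text
time: 5.25
tcp_pos: [0.5258, 0.0914, 0.1304]
orientation: [0.001, 3.14, 0.0]
contact_force: [0.3, 0.1, 0.7]
finger_gap: 0.0726
grasp_force: 0.0
```

>>> drive_tool --commands '[[[0.0345,0.025,0],[0,0,0],-0.6],[[0.0345,0.025,0],[0,0,0],-0.6],[[0,0,0],[0,0,0],-0.6],[[0,0,0],[0,0,0],-0.6]]'

```text
time: 5.65
tcp_pos: [0.4573, 0.1414, 0.1301]
orientation: [-0.003, 3.14, 0.0]
contact_force: [0.4, 0.2, -0.4]
finger_gap: 0.0745
grasp_force: 0.0
```

```bash
python3 - <<'E'
from h import *
f=grab_frame("wrist"); cv2.imwrite("pics/w1.png",f["img"]); P=cloud(f).reshape(-1,3); o=observe(); print(o['tcp_pos'])
q=P[(abs(P[:,0]-.457)<.035)&(abs(P[:,1]-.142)<.035)&(P[:,2]>.025)&(P[:,2]<.045)]
print(len(q)); 
if len(q)>5: print(cv2.minEnclosingCircle(q[:,:2].astype(np.float32)),q.mean(0))
f=grab_frame("top");P=cloud(f).reshape(-1,3)
q=P[(abs(P[:,0]-.635)<.05)&(abs(P[:,1]-.02)<.05)&(P[:,2]>.045)&(P[:,2]<.08)]
print(len(q),q.mean(0),q.max(0))
E
```

```text
[0.45807123 0.14092135 0.13023719]
1299
((0.4571823477745056, 0.14231739938259125), 0.023075636476278305) [0.4566382  0.14205699 0.03154072]
72 [0.6282983  0.01200311 0.05932039] [0.64206522 0.02386421 0.07126694]
```

View pics/w1.png

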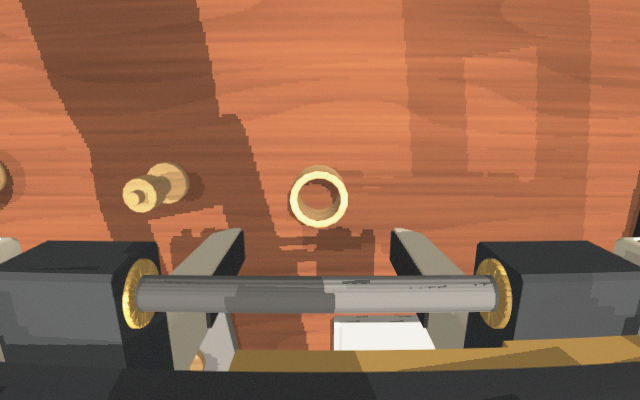

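The ring (319,199) is centred between the open fingers, and the finial is standing in its tray. Next I descend and grip the ring.

>>> drive_tool --commands '[[[0,0.001,0.045],[0,0,0],-0.6],[[0,0,0.04],[0,0,0],-0.6],[[0,0,0.03],[0,0,0],-0.6],[[0,0,0.008],[0,0,0],-0.6],[[0,0,0],[0,0,0],-0.6]]'

```text
time: 6.25
tcp_pos: [0.457, 0.1411, 0.0056]
orientation: [-0.001, -3.139, 0.001]
contact_force: [0.5, -0.4, 0.4]
finger_gap: 0.0742
grasp_force: 0.0
```

>>> drive_tool --commands '[[[0,0,0],[0,0,0],1],[[0,0,0],[0,0,0],1],[[0,0,0],[0,0,0],1],[[0,0,0],[0,0,0],1]]'

```text
time: 6.65
tcp_pos: [0.4584, 0.1421, 0.0078]
orientation: [-0.0, 3.14, 0.001]
contact_force: [-0.4, -0.3, 0.2]
finger_gap: 0.047
grasp_force: 0.2
```

>>> drive_tool --commands '[[[0,0,0],[0,0,0],1],[[0,0,0],[0,0,0],1],[[0,0,-0.035],[0,0,0],1],[[0,0,-0.035],[0,0,0],1],[[-0.0355,0.0195,0],[0,0,0],1]]'

```text
time: 7.15
tcp_pos: [0.4951, 0.1613, 0.0839]
orientation: [0.0, 3.132, 0.002]
contact_force: [0.9, 0.6, 0.8]
finger_gap: 0.046
grasp_force: 15.0
```

>>> drive_tool --commands '[[[-0.0355,0.0195,0],[0,0,0],1],[[-0.0355,0.0195,0],[0,0,0],1],[[-0.0355,0.0195,0],[0,0,0],1],[[-0.0355,0.0195,0],[0,0,0],1],[[0,0,0],[0,0,0],1]]'

```text
time: 7.65
tcp_pos: [0.6371, 0.2412, 0.0742]
orientation: [0.002, -3.14, -0.0]
contact_force: [-0.6, -0.0, -1.6]
finger_gap: 0.0461
grasp_force: 15.0
```

>>> drive_tool --commands '[[[0,0,0.03],[0,0,0],1],[[0,0,0.022],[0,0,0],1],[[0,0,0.009],[0,0,0],1],[[0,0,0.003],[0,0,0],1],[[0,0,0],[0,0,0],1]]'

```text
time: 8.15
tcp_pos: [0.6351, 0.2394, 0.0132]
orientation: [-0.0, 3.141, 0.0]
contact_force: [0.6, -0.4, -0.0]
finger_gap: 0.0462
grasp_force: 15.0
```

>>> drive_tool --commands '[[[0,0,0.0015],[0,0,0],1],[[0,0,0],[0,0,0],-0.4],[[0,0,0],[0,0,0],-0.4],[[0,0,0],[0,0,0],-0.4],[[0,0,-0.04],[0,0,0],-0.4]]'

```text
time: 8.65
tcp_pos: [0.63, 0.2379, 0.0446]
orientation: [0.0, -3.13, 0.005]
contact_force: [-0.4, 0.3, -1.2]
finger_gap: 0.0648
grasp_force: 0.0
```

>>> drive_tool --commands '[[[0,0,-0.048],[0,0,0],-0.4],[[0,0,-0.03],[0,0,0],-0.4],[[0.031,-0.038,0],[0,0,0],-0.3],[[0.031,-0.038,0],[0,0,0],-0.3],[[0.031,-0.038,0],[0,0,0],-0.3]]'

```text
time: 9.15
tcp_pos: [0.5412, 0.1245, 0.1296]
orientation: [-0.002, 3.14, -0.0]
contact_force: [-0.0, -0.8, 1.0]
finger_gap: 0.0603
grasp_force: 0.0
```

>>> drive_tool --commands '[[[0.031,-0.038,0],[0,0,0],-0.3],[[0.031,-0.038,0],[0,0,0],-0.3],[[0.031,-0.038,0],[0,0,0],-0.3],[[0,0,0],[0,0,0],-0.3],[[0,0,0],[0,0,0],-0.3]]'

```text
time: 9.65
tcp_pos: [0.449, 0.0107, 0.1297]
orientation: [0.003, 3.14, 0.0]
contact_force: [-0.1, 0.1, -0.5]
finger_gap: 0.0605
grasp_force: 0.0
```

```bash
python3 - <<'E'
from h import *
f=grab_frame("wrist"); P=cloud(f).reshape(-1,3); o=observe(); print(o['tcp_pos'])
q=P[(abs(P[:,0]-.449)<.025)&(abs(P[:,1]-.011)<.025)&(P[:,2]>.048)&(P[:,2]<.057)]
print(len(q),cv2.minEnclosingCircle(q[:,:2].astype(np.float32)),q.mean(0))
f=grab_frame("top");P=cloud(f).reshape(-1,3)
q=P[(abs(P[:,0]-.635)<.04)&(abs(P[:,1]-.239)<.04)&(P[:,2]>.03)&(P[:,2]<.08)]
print(len(q),q.mean(0),q.max(0),q.min(0))
E
```

```text
[0.44970404 0.01137878 0.12986542]
810 ((0.44927099347114563, 0.011396548710763454), 0.012984786182641983) [0.44796617 0.01136209 0.05262974]
110 [0.63396059 0.23891268 0.03789053] [0.65800816 0.26160314 0.04257193] [0.61231544 0.21680907 0.03092399]
```

Ring is in its tray. I'm centred over the finial, so descend, grip and carry it to (.641,-.053).

>>> drive_tool --commands '[[[0,0,0.04],[0,0,0],-0.3],[[0,0,0.04],[0,0,0],-0.3],[[0,0,0.02],[0,0,0],-0.3],[[0,0,0],[0,0,0],-0.3],[[0,0,0],[0,0,0],1]]'

```text
time: 10.25
tcp_pos: [0.4496, 0.0122, 0.0295]
orientation: [0.003, -3.141, -0.0]
contact_force: [0.4, 0.3, 0.6]
finger_gap: 0.056
grasp_force: 0.0
```

>>> drive_tool --commands '[[[0,0,0],[0,0,0],1],[[0,0,0],[0,0,0],1],[[0,0,0],[0,0,0],1],[[0,0,0],[0,0,0],1],[[0,0,0],[0,0,0],1]]'

```text
time: 10.75
tcp_pos: [0.4497, 0.0113, 0.0299]
orientation: [-0.0, 3.14, -0.0]
contact_force: [0.8, 0.7, 3.5]
finger_gap: 0.0249
grasp_force: 15.0
```

>>> drive_tool --commands '[[[0,0,-0.035],[0,0,0],1],[[0,0,-0.035],[0,0,0],1],[[-0.048,-0.0155,0],[0,0,0],1],[[-0.048,-0.0155,0],[0,0,0],1],[[-0.048,-0.0155,0],[0,0,0],1]]'

```text
time: 11.25
tcp_pos: [0.5938, -0.0354, 0.1005]
orientation: [-0.001, 3.139, -0.001]
contact_force: [1.2, -0.9, 0.6]
finger_gap: 0.0257
grasp_force: 15.0
```

>>> drive_tool --commands '[[[-0.048,-0.0155,0],[0,0,0],1],[[0,0,0],[0,0,0],1],[[0,0,0],[0,0,0],1]]'

```text
time: 11.55
tcp_pos: [0.6389, -0.0503, 0.0971]
orientation: [-0.001, -3.138, -0.001]
contact_force: [-0.2, -0.3, 0.1]
finger_gap: 0.0253
grasp_force: 15.0
```

>>> drive_tool --commands '[[[0,0,0.035],[0,0,0],1],[[0,0,0.02],[0,0,0],1],[[0,0,0.007],[0,0,0],1],[[0,0,0.002],[0,0,0],1],[[0,0,0],[0,0,0],1]]'

```text
time: 12.05
tcp_pos: [0.6396, -0.0499, 0.0367]
orientation: [-0.001, 3.14, -0.0]
contact_force: [-0.8, -0.3, 0.4]
finger_gap: 0.0258
grasp_force: 15.0
```

>>> drive_tool --commands '[[[0,0,0.0005],[0,0,0],1],[[0,0,0],[0,0,0],-0.2],[[0,0,0],[0,0,0],-0.2],[[0,0,0],[0,0,0],-0.2]]'

```text
time: 12.45
tcp_pos: [0.6397, -0.0501, 0.0352]
orientation: [-0.0, 3.141, -0.0]
contact_force: [-0.8, 1.1, 0.9]
finger_gap: 0.045
grasp_force: 0.0
```

>>> drive_tool --commands '[[[0,0,-0.048],[0,0,0],-0.2],[[0,0,-0.048],[0,0,0],-0.2],[[0.04,-0.0215,0],[0,0,0],-0.7],[[0.04,-0.0215,0],[0,0,0],-0.7],[[0.04,-0.0215,0],[0,0,0],-0.7]]'

```text
time: 12.95
tcp_pos: [0.5185, -0.1151, 0.1312]
orientation: [-0.002, 3.14, -0.001]
contact_force: [-0.2, -0.8, 1.1]
finger_gap: 0.075
grasp_force: 0.0
```

>>> drive_tool --commands '[[[0.04,-0.0215,0],[0,0,0],-0.7],[[0.039,-0.0215,0],[0,0,0],-0.7],[[0,0,0],[0,0,0],-0.7],[[0,0,0],[0,0,0],-0.7]]'

```text
time: 13.35
tcp_pos: [0.4401, -0.1581, 0.1311]
orientation: [0.003, 3.14, -0.001]
contact_force: [0.2, 0.7, 0.7]
finger_gap: 0.079
grasp_force: 0.0
```

```bash
python3 - <<'E'
from h import *
f=grab_frame("wrist"); P=cloud(f).reshape(-1,3); o=observe(); print(o['tcp_pos'])
q=P[(abs(P[:,0]-.442)<.035)&(abs(P[:,1]+.159)<.035)&(P[:,2]>.02)&(P[:,2]<.045)]
print(len(q),cv2.minEnclosingCircle(q[:,:2].astype(np.float32)),q.mean(0))
f=grab_frame("top");P=cloud(f).reshape(-1,3)
q=P[(abs(P[:,0]-.641)<.03)&(abs(P[:,1]+.053)<.03)&(P[:,2]>.04)&(P[:,2]<.08)]
print(len(q),q.mean(0),q.max(0),q.min(0))
E
```

```text
[ 0.44092033 -0.15780602  0.13122952]
3345 ((0.4418860971927643, -0.16045518219470978), 0.026005562394857407) [ 0.44017736 -0.16042062  0.03366785]
75 [ 0.63815008 -0.04998427  0.05842524] [ 0.65378011 -0.03931149  0.07212827] [ 0.62773229 -0.06276743  0.04055217]
```

>>> drive_tool --commands '[[[-0.001,-0.002,0.045],[0,0,0],-0.7],[[0,0,0.045],[0,0,0],-0.7],[[0,0,0.031],[0,0,0],-0.7],[[0,0,0],[0,0,0],-0.7],[[0,0,0],[0,0,0],1]]'

```text
time: 13.95
tcp_pos: [0.4419, -0.159, 0.0099]
orientation: [0.002, -3.14, -0.001]
contact_force: [0.3, -0.2, 0.7]
finger_gap: 0.0747
grasp_force: 0.0
```

>>> drive_tool --commands '[[[0,0,0],[0,0,0],1],[[0,0,0],[0,0,0],1],[[0,0,0],[0,0,0],1],[[0,0,0],[0,0,0],1],[[0,0,0],[0,0,0],1]]'

```text
time: 14.45
tcp_pos: [0.4428, -0.1602, 0.0114]
orientation: [-0.0, 3.139, -0.002]
contact_force: [0.3, 1.5, 6.8]
finger_gap: 0.0512
grasp_force: 15.0
```

>>> drive_tool --commands '[[[0,0,-0.035],[0,0,0],1],[[0,0,-0.03],[0,0,0],1],[[-0.044,-0.0145,0],[0,0,0],1],[[-0.044,-0.0145,0],[0,0,0],1],[[-0.044,-0.0145,0],[0,0,0],1]]'

```text
time: 14.95
tcp_pos: [0.5755, -0.2039, 0.0764]
orientation: [0.0, 3.139, -0.002]
contact_force: [0.9, -1.0, 0.4]
finger_gap: 0.0512
grasp_force: 15.0
```

>>> drive_tool --commands '[[[-0.044,-0.0145,0],[0,0,0],1],[[0,0,0],[0,0,0],1],[[0,0,0],[0,0,0],1]]'

```text
time: 15.25
tcp_pos: [0.6173, -0.2175, 0.0734]
orientation: [0.0, -3.14, -0.001]
contact_force: [-0.3, 1.5, 0.5]
finger_gap: 0.0511
grasp_force: 15.0
```

>>> drive_tool --commands '[[[0,0,0.035],[0,0,0],1],[[0,0,0.016],[0,0,0],1],[[0,0,0.005],[0,0,0],1],[[0,0,0],[0,0,0],1],[[0,0,0],[0,0,0],1]]'

```text
time: 15.75
tcp_pos: [0.6178, -0.2178, 0.0202]
orientation: [-0.0, 3.14, -0.001]
contact_force: [0.2, 0.9, -0.6]
finger_gap: 0.0511
grasp_force: 15.0
```

```bash
python3 - <<'E'
from h import *
f=grab_frame("side"); i=cv2.resize(f["img"][180:300,280:460],None,fx=4,fy=4,interpolation=2)
cv2.imwrite("pics/s2.png",i); print(observe()['tcp_pos'],observe()['contact_force'])
E
```

```text
[ 0.61822811 -0.21795846  0.0205161 ] [-0.39856731  0.42505261  0.47075278]
```

View pics/s2.png

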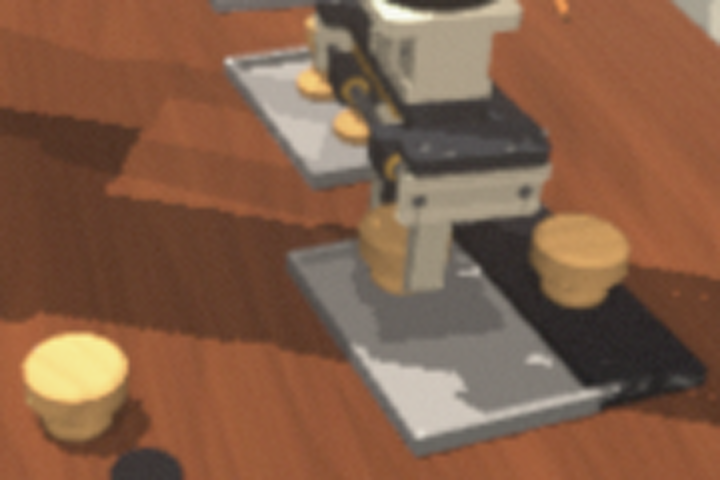

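The knob hangs upright in the bay's far half at about (390,250). I'll lower it and release.

>>> drive_tool --commands '[[[0,0,0.003],[0,0,0],1],[[0,0,0.0015],[0,0,0],1],[[0,0,0],[0,0,0],-0.4],[[0,0,0],[0,0,0],-0.4],[[0,0,0],[0,0,0],-0.4]]'

```text
time: 16.3
tcp_pos: [0.6173, -0.2175, 0.0141]
orientation: [0.0, -3.141, -0.0]
contact_force: [0.2, 0.4, -0.7]
finger_gap: 0.0647
grasp_force: 0.0
```

>>> drive_tool --commands '[[[0,0,-0.048],[0,0,0],-0.4],[[0,0,-0.048],[0,0,0],-0.4],[[0.0393,-0.0155,0],[0,0,0],-0.7],[[0.0393,-0.0155,0],[0,0,0],-0.7],[[0.0393,-0.0155,0],[0,0,0],-0.7]]'

```text
time: 16.8
tcp_pos: [0.4985, -0.2644, 0.1106]
orientation: [-0.002, 3.141, -0.001]
contact_force: [0.8, -0.3, 0.0]
finger_gap: 0.0787
grasp_force: 0.0
```

>>> drive_tool --commands '[[[0.0393,-0.0155,0],[0,0,0],-0.7],[[0.039,-0.0155,0],[0,0,0],-0.7],[[0,0,0],[0,0,0],-0.7],[[0,0,0],[0,0,0],-0.7]]'

```text
time: 17.2
tcp_pos: [0.4208, -0.2955, 0.1104]
orientation: [0.003, 3.141, -0.0]
contact_force: [0.2, -0.7, 0.3]
finger_gap: 0.0792
grasp_force: 0.0
```

```bash
python3 - <<'E'
from h import *
f=grab_frame("wrist"); P=cloud(f).reshape(-1,3); o=observe(); print(o['tcp_pos'])
q=P[(abs(P[:,0]-.422)<.035)&(abs(P[:,1]+.295)<.035)&(P[:,2]>.02)&(P[:,2]<.045)]
print(len(q),cv2.minEnclosingCircle(q[:,:2].astype(np.float32)),q.mean(0))
f=grab_frame("top");P=cloud(f).reshape(-1,3)
q=P[(abs(P[:,0]-.618)<.04)&(abs(P[:,1]+.218)<.04)&(P[:,2]>.03)&(P[:,2]<.08)]
print(len(q),q.mean(0),q.max(0),q.min(0))
E
```

```text
[ 0.4216151  -0.29523762  0.11046043]
3903 ((0.4216647744178772, -0.29793280363082886), 0.026113590225577354) [ 0.4198372  -0.29778465  0.03364102]
253 [ 0.61648978 -0.21441643  0.04005531] [ 0.64421575 -0.18989913  0.04531666] [ 0.59204169 -0.23986245  0.03056784]
```

>>> drive_tool --commands '[[[0,-0.002,0.04],[0,0,0],-0.7],[[0,0,0.04],[0,0,0],-0.7],[[0,0,0.02],[0,0,0],-0.7],[[0,0,0],[0,0,0],-0.7],[[0,0,0],[0,0,0],1]]'

```text
time: 17.8
tcp_pos: [0.422, -0.2966, 0.0104]
orientation: [0.002, -3.141, -0.001]
contact_force: [0.2, -0.1, 0.6]
finger_gap: 0.075
grasp_force: 0.0
```

>>> drive_tool --commands '[[[0,0,0],[0,0,0],1],[[0,0,0],[0,0,0],1],[[0,0,0],[0,0,0],1],[[0,0,0],[0,0,0],1],[[0,0,0],[0,0,0],1]]'

```text
time: 18.3
tcp_pos: [0.4221, -0.2978, 0.0115]
orientation: [-0.0, 3.14, -0.002]
contact_force: [0.4, 0.4, 7.1]
finger_gap: 0.051
grasp_force: 15.0
```

>>> drive_tool --commands '[[[0,0,-0.035],[0,0,0],1],[[0,0,-0.03],[0,0,0],1],[[-0.042,-0.001,0],[0,0,0],1],[[-0.042,-0.001,0],[0,0,0],1],[[-0.042,-0.001,0],[0,0,0],1]]'

```text
time: 18.8
tcp_pos: [0.5488, -0.3005, 0.0761]
orientation: [0.001, 3.14, -0.002]
contact_force: [-0.1, -0.7, 0.1]
finger_gap: 0.0516
grasp_force: 15.0
```

>>> drive_tool --commands '[[[-0.042,-0.001,0],[0,0,0],1],[[-0.042,-0.001,0],[0,0,0],1],[[0,0,0],[0,0,0],1],[[0,0,0],[0,0,0],1]]'

```text
time: 19.2
tcp_pos: [0.6312, -0.3016, 0.0738]
orientation: [0.002, -3.14, -0.001]
contact_force: [-0.6, -1.0, 0.0]
finger_gap: 0.0515
grasp_force: 15.0
```

>>> drive_tool --commands '[[[0,0,0.035],[0,0,0],1],[[0,0,0.016],[0,0,0],1],[[0,0,0.005],[0,0,0],1],[[0,0,0.003],[0,0,0],1],[[0,0,0.0015],[0,0,0],1]]'

```text
time: 19.7
tcp_pos: [0.6313, -0.3025, 0.0157]
orientation: [0.0, 3.141, -0.001]
contact_force: [0.3, 0.1, -0.4]
finger_gap: 0.0513
grasp_force: 15.0
```

>>> drive_tool --commands '[[[0,0,0],[0,0,0],1],[[0,0,0],[0,0,0],-0.36],[[0,0,0],[0,0,0],-0.36],[[0,0,0],[0,0,0],-0.36],[[0,0,0],[0,0,0],-0.36]]'

```text
time: 20.2
tcp_pos: [0.6313, -0.3021, 0.0149]
orientation: [-0.0, 3.141, -0.0]
contact_force: [-0.1, -0.1, -0.4]
finger_gap: 0.0632
grasp_force: 0.0
```

>>> drive_tool --commands '[[[0,0,-0.04],[0,0,0],-0.36],[[0,0,-0.048],[0,0,0],-0.36],[[0,0,-0.048],[0,0,0],-0.36],[[0.045,0,-0.02],[0,0,0],-0.36],[[0.045,0,-0.02],[0,0,0],-0.36]]'

```text
time: 20.7
tcp_pos: [0.5416, -0.3024, 0.1929]
orientation: [-0.002, 3.139, -0.003]
contact_force: [-0.6, 0.3, 0.4]
finger_gap: 0.0633
grasp_force: 0.0
```

>>> drive_tool --commands '[[[0.045,0,0],[0,0,0],-0.36],[[0.03,0,0],[0,0,0],-0.36],[[0,0,0],[0,0,0],-0.36],[[0,0,0],[0,0,0],-0.36]]'

```text
time: 21.1
tcp_pos: [0.4661, -0.3023, 0.1912]
orientation: [0.001, 3.14, -0.001]
contact_force: [0.9, -0.3, 0.4]
finger_gap: 0.0634
grasp_force: 0.0
```

```bash
python3 - <<'E'
from h import *
f=grab_frame("top");P=cloud(f).reshape(-1,3)
cv2.imwrite("pics/t2.png",cv2.resize(f["img"][100:250,150:530],None,fx=2,fy=2,interpolation=2))
for n,x,y,z in(("k1",.618,-.216,.03),("k2",.632,-.301,.03),("f1",.639,-.05,.045),("f2",.63,.015,.045),("r",.635,.239,.03),("oil",.433,-.4635,.1)):
    q=P[(abs(P[:,0]-x)<.03)&(abs(P[:,1]-y)<.03)&(P[:,2]>z)&(P[:,2]<.14)]
    if len(q): print(n,len(q),q.mean(0).round(3),q.max(0).round(3),q.min(0).round(3))
f=grab_frame("side"); cv2.imwrite("pics/s3.png",cv2.resize(f["img"][130:310,260:460],None,fx=3,fy=3,interpolation=2))
E
```

```text
k1 251 [ 0.616 -0.215  0.04 ] [ 0.644 -0.19   0.048] [ 0.592 -0.239  0.03 ]
k2 255 [ 0.63  -0.299  0.04 ] [ 0.658 -0.275  0.046] [ 0.605 -0.326  0.03 ]
f1 70 [ 0.639 -0.05   0.06 ] [ 0.653 -0.039  0.072] [ 0.627 -0.063  0.045]
f2 74 [0.628 0.012 0.06 ] [0.642 0.024 0.072] [0.617 0.    0.046]
r 110 [0.634 0.239 0.037] [0.658 0.261 0.044] [0.612 0.216 0.03 ]
oil 124 [ 0.432 -0.462  0.117] [ 0.447 -0.45   0.126] [ 0.417 -0.478  0.1  ]
```

View pics/t2.png

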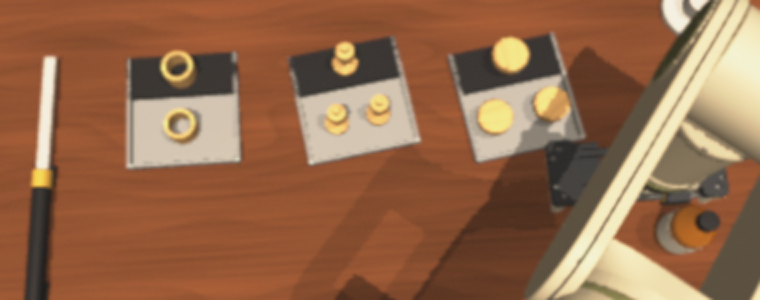

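View pics/s3.png

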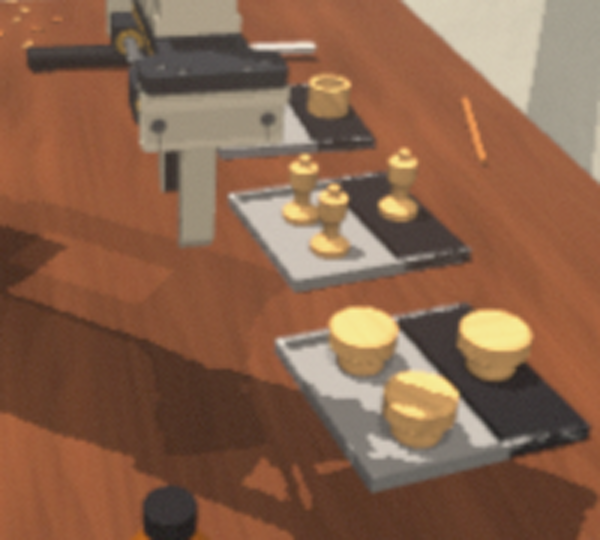

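The top view shows the ring (180,125), the finials (337,118) and (378,110), and the knobs (495,116) and (551,103) inside the grey bays. The side view shows the finials and knobs upright with the arm clear of them; the arm hides the ring there, but its measured height fits standing on the floor. The oil bottle and the gouge are where they were.

```bash
python3 -c "
from plant import job_done; print(job_done())"
```

```text
the job is handed in; nothing more can be done
None
```

All five pieces were placed upright in the matching tray bays, the oil bottle and gouge were left where they were, and the job was handed in at about 21 s; no verdict was returned.

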